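# Turn a headstock template out through the drum sander's guard

## Robot

A 6-joint arm with a two-finger parallel gripper is mounted at the origin on the work surface. World frame = base frame: x ahead of the robot, y to its left, z up, the work surface at z = 0. Lengths are in m, angles in degrees, forces in N, time in s.
With the tool pointing down it reaches from about 0.4 to 0.825 m from the base axis. Payload 7 kg.
Tool frame: the origin (TCP) lies at the very end of the fingers, on their centre line; the grasp point (between the pads) lies 19 mm behind it (r.hold_point_z is the distance from the TCP to the grasp point, in m); z points along the fingers, y is the direction in which the jaws open and shut (so a half turn about z gives the same grasp; the last joint's range is limited). The gripper opens to 88 mm and grips with 3 to 60 N. Pads are 19 mm wide; open, the fingers measure 130 mm over their backs; the gripper's body (78 mm by 193 mm) begins 47 mm behind the grasp point.
Start: joints at [-54.425, 20.546, 0.682, 0, -70.136, -16.507], TCP at [0.22, -0.638, 0.227] pointing down, gripper open.
Joint ranges: [-176.03, 176.03], [-82.01, 121.73], [-58.28, 71.71], [-173.87, 95.51], [-174.79, -0.11], [-173.66, 173.66]. Speed limits (degrees/s): [136.94, 136.94, 172.46, 180, 180, 180].

## Interface

Orientations are given as [roll, pitch, yaw] about the fixed x, y, z axes, in that order (R = Rz(yaw) Ry(pitch) Rx(roll)).
In Python, from plant import r gives the robot as it stands. The module is installed in compiled form; this text tells all that it offers.
- The arm moves only by the shell command python3 -m inch 'ROWS' [FORCE]. ROWS is text: rows parted by semicolons, each of 7 numbers parted by spaces: the shift along the tool's x, y, z in m, then the turn, a rotation vector about the tool's x, y, z in rad, then the opening, from 0 (shut) to 1 (fully open). In form: tx ty tz ax ay az jaw; .... A call has 1 to 20 rows; each row shifts and turns the commanded pose from where the row before left it, along the tool's axes as they then stand; what a row does not reach is not made up. A row lasts 1/12 s, in which the tool goes at most 41.7 mm and 7.16 degrees, less where a joint would pass 70% of its speed; a pose out of reach is approached as far as the arm can. A call with a gripper value outside its range is refused whole. The fingers move at their own pace and stop on an object; FORCE is the grip in N (left out, the last holds). Time passes only in rows, so rows that do not move let the fingers close. It gives the time, the measured TCP pose, the force and the opening at its end, in the units of the state.
- r.get_state(): the state, without advancing time (a new reading comes with each control period).
- r.capture(name): name is "scene" or "top" or "wrist"; returns the picture (420x560x3 uint8, red, green, blue); there is no depth.
- r.camera_params(name): a dict with "vfov" (degrees; the focal length in pixels is half the picture's height over the tangent of half this angle, whatever the lens; pixels are square), "cx", "cy" (the principal point, pixels), "distortion" ([k1, k2, p1, p2, k3] as OpenCV has them; the pictures are not rectified), "R" (3x3) and "t" (3): a world point X has camera coordinates R X + t. Camera axes: x right, y down, z forward; pixel columns grow to the right and rows downward; lengths in m; the calibration is good to about 2 mm. A picture is of the moment at which its call begins: read the wrist's pose just before it. camera_params takes no time and is no camera call; for the wrist camera it gives the pose at the moment of the call.
- r.close_job(): hands the job in, once; it reports no verdict.
Trained networks look in the newest picture that a camera, given by its name, has taken for a name from the list of things; names that differ only in an ending like _2 or _b are one class to them, and where a whole thing is asked for, a point or a joint stands for the part that bears it (a point fixed in the world has none). Each returns a list of dicts, best first, with "p" (0 to 1); they miss things now and then, are a little off and sometimes report something else, mostly with a low value. They report only what shows in the picture. A call takes as long as a camera call.
- r.recognise(target, camera): "xy" ([column, row] in pixels, amid what is visible of it).
The state is a dict: "time_s": time; "joints": joint angles; "qd": joint speeds; "joint_torque": joint torques, N m; "tcp_pos": TCP position; "eef_rot": TCP orientation; "contact_force": force on the tool from outside, world axes, zero at the start; "moment": the same for the moment, N m; "gripper_width": finger opening in m.
Only numpy, scipy, OpenCV 4.12 (cv2) and the standard library are available. Lean on these libraries where they do the work, as an engineer would, in place of code of your own. Each camera call takes 0.05 s, during which the arm holds its last target.

## Task

Slide the yellow gate of the drum sander's guard fully open by its red tab, then bring the plywood headstock template out through that opening, turning it so that it comes through endways, and leave it lying wholly inside the blue tape frame. Keep the template flat on the bench all the way (do not lift it over the guard), leave the gate fully open, and do not knock or shove the glue bottle.

Things in the scene. Friction and masses are not known exactly. Their poses are not given: they have to be found in the camera images.
- sander: Guard of a drum sander: grey walls 45 mm high, fixed on the bench, open from above, the bench is its floor. Origin on the bench, mid-opening, on the front wall's inner face. +y points into the guard, -y out; x along the front wall. Clear inside: x -157 to 157 mm, y 0 to 295. Front wall 10 mm thick (y -10 to 0); opening x -62 to 62 mm (124 wide), no lintel.
- sander_drum (a point): Top centre of the sanding drum inside the guard, 48 mm diameter, 65 mm high, fixed.
- gate (a joint): Yellow sliding gate, 136 mm wide, 8 mm thick, 43 mm high, in front of the guard's front wall (guard y -22 to -14 mm). 0 m = shut, covering the opening; grows as the gate slides along the guard's +x; 0.130 m = fully open, against its stop. Starts only slightly open. Friction about 2 N; it stays where it is left.
- gate_tab (a point): Centre of the red tab that sticks out of the gate towards the guard's -y: 16 mm along x, 36 mm along y, 40 mm high (3 to 43 mm above the bench). Push it sideways along the guard's +x to open; 130 mm from the shut position.
- template_center (a point): Middle of the loose plywood headstock template, 200 mm long, 15 mm thick, 0.15 to 0.31 kg, lying crosswise inside the guard; point at mid-thickness. x runs from head to tail: head (84 mm wide, with the hole) x -100 to -10 mm; tail (56 mm wide, cross lines) x -10 to 100 mm. z up. Too long to pass the opening crosswise; slides easily on the bench.
- template_hole (a point): Centre of the round through hole, 52 mm diameter, in the template's head, at mid-thickness; 55 mm from the middle of the plate towards the head end. Closed fingers fit in it to drag the plate, which then swings freely about them and trails behind; the wall round it is at least 16 mm wide.
- head_a (a point): corner of the template, at mid-thickness (7.5 mm above its underside): head end, +y side (x -100, y +42 mm from the middle).
- head_b (a point): corner of the template, at mid-thickness (7.5 mm above its underside): head end, -y side (x -100, y -42 mm).
- tail_a (a point): corner of the template, at mid-thickness (7.5 mm above its underside): tail end, +y side (x +100, y +28 mm).
- tail_b (a point): corner of the template, at mid-thickness (7.5 mm above its underside): tail end, -y side (x +100, y -28 mm).
- tape_frame: Rectangle of flat blue masking tape on the bench, where the template is to be left. Origin at its middle on the bench. Inside the tape 180 mm along its x and 300 mm along its y; tape 25 mm wide, no height to speak of.
- glue: White glue bottle with an orange cap, 52 mm diameter, 90 mm high, standing loose on the bench; origin at its underside.
- template: The same template; origin at the middle of its underside, axes as above.

How it is judged:
By the outcome, as a careful person would: the job done as asked, in the order asked, and still so for the second after the job is handed in, with the robot touching nothing.
It also fails if it takes over 64 s, if anything falls off the work surface, if the arm or the gripper's body presses on something with over 40 N, if the wrist force passes 120 N, or if a joint passes its speed limit or range.

## Working session

There is one attempt and no reset: what is moved stays moved. The work goes in short steps, Python scripts to look and compute and a shell command to move; the robot and the scene stay as the last step left them, time stands still between calls to the robot, and variables do not carry over. Pictures are saved under pics/ and viewed, and the job is handed in when it is done.

```bash
mkdir -p pics
cat > h.py <<'E'
import numpy as np,cv2
from plant import r
def cam(n):
    p=r.camera_params(n); f=210/np.tan(np.radians(p['vfov'])/2)
    K=np.array([[f,0,p['cx']],[0,f,p['cy']],[0,0,1]]); return K,np.array(p['distortion'],float),np.array(p['R']),np.array(p['t'])
def ray(n,uv,z,c=None):
    K,d,R,t=c or cam(n)
    q=cv2.undistortPoints(np.array(uv,float).reshape(-1,1,2),K,d).reshape(-1,2)
    D=np.c_[q,np.ones(len(q))]@R; o=-R.T@t
    return o+D*((z-o[2])/D[:,2])[:,None]
def proj(n,X):
    K,d,R,t=cam(n); return cv2.projectPoints(np.array(X,float).reshape(-1,3),cv2.Rodrigues(R)[0],t,K,d)[0].reshape(-1,2)
def snap(n,name):
    im=r.capture(n); cv2.imwrite(f'pics/{name}.png',im[:,:,::-1]); return im
E
python3 - <<'E'
from h import *
for n in ('scene','top'): snap(n,n+'0')
s=r.get_state();print(s['time_s'],s['tcp_pos'],s['eef_rot'])
for t,z in [('gate_tab',.023),('template_hole',.0075),('template_center',.0075),('head_a',.0075),('tail_a',.0075),('tape_frame',0),('glue',.045),('sander_drum',.065),('sander',0)]:
    for o in r.recognise(t,'top')[:3]: print(t,o['p'],np.round(o['xy']),ray('top',o['xy'],z).round(3))
E
```

```text
0.1 [ 0.22033872 -0.63756107  0.22569866] [ 1.79913696e+02 -7.19280825e-03 -1.60939367e+02]
gate_tab 0.24 [199. 233.] [[0.526 0.231 0.023]]
template_hole 0.75 [200. 230.] [[0.537 0.232 0.008]]
template_center 0.64 [200. 234.] [[0.526 0.231 0.008]]
head_a 0.62 [201. 232.] [[0.531 0.227 0.008]]
tail_a 0.56 [200. 231.] [[0.535 0.23  0.008]]
tape_frame 0.72 [401. 249.] [[ 0.484 -0.323  0.   ]]
glue 0.69 [322. 156.] [[ 0.737 -0.106  0.045]]
glue 0.21 [200. 234.] [[0.521 0.224 0.045]]
sander_drum 0.69 [164. 203.] [[0.602 0.319 0.065]]
sander 0.68 [166. 198.] [[0.629 0.333 0.   ]]
sander 0.23 [248. 224.] [[0.555 0.101 0.   ]]
```

Run:
```python
import cv2
a=cv2.imread('pics/top0.png'); cv2.imwrite('pics/top0b.png',cv2.resize(a[110:330,80:480],None,fx=2,fy=2,interpolation=cv2.INTER_CUBIC))
```

```text
(no output)
```

View pics/top0b.png

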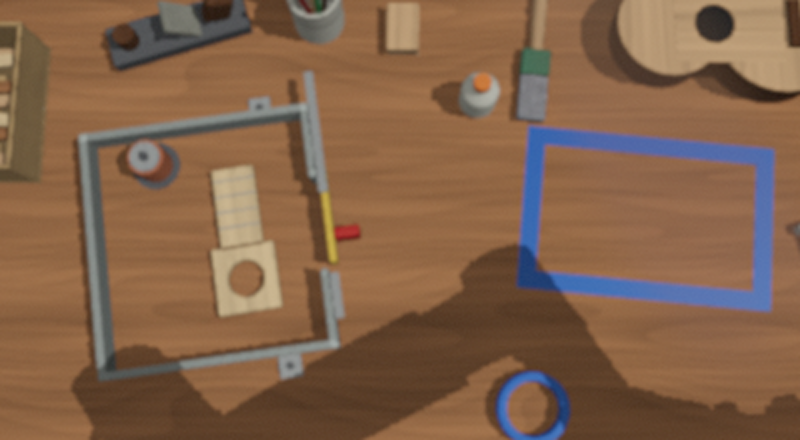

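View pics/scene0.png

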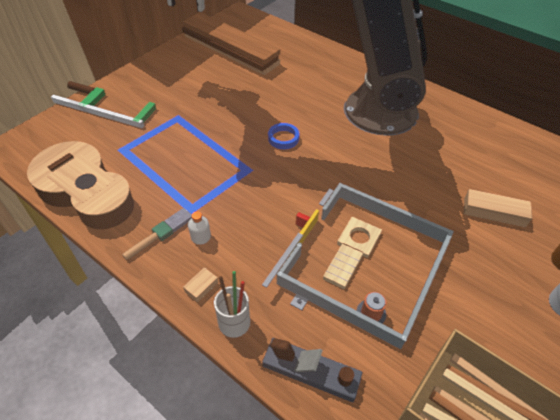

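```bash
cat > fit.py <<'E'
from h import *
def fit(local,world):
    A=np.array(local)[:,:2];B=np.array(world)[:,:2];a=A-A.mean(0);b=B-B.mean(0)
    th=np.arctan2((a[:,0]*b[:,1]-a[:,1]*b[:,0]).sum(),(a*b).sum())
    R=np.array([[np.cos(th),-np.sin(th)],[np.sin(th),np.cos(th)]]);t=B.mean(0)-R@A.mean(0)
    return th,t,np.linalg.norm(A@R.T+t-B,axis=1)
def T(p,P):
    th,t=p;R=np.array([[np.cos(th),-np.sin(th)],[np.sin(th),np.cos(th)]]);return np.array(P)@R.T+t
E
python3 - <<'E'
from fit import *
u=lambda L:[(x/2+80-.25,y/2+110-.25) for x,y in L]
G=ray('top',u([(80,137),(305,103),(337,348),(100,378)]),.045)
g=fit([(.167,.305),(.167,-.01),(-.167,-.01),(-.167,.305)],G)
print('guard',np.degrees(g[0]),g[1],g[2])
Tm=ray('top',u([(211,249),(220,316),(281,308),(273,242),(211,170),(254,165)]),.015)
# +x tail = up in picture ; +y left
t=fit([(-.01,.042),(-.1,.042),(-.1,-.042),(-.01,-.042),(.1,.028),(.1,-.028)],Tm);print('tmpl',np.degrees(t[0]),t[1],t[2])
F=ray('top',u([(542,144),(754,163),(754,291),(538,275)]),0);print(F)
f=fit([(.09,.15),(.09,-.15),(-.09,-.15),(-.09,.15)],F);print('frame',np.degrees(f[0]),f[1],f[2])
im=cv2.imread('pics/top0.png');im=cv2.resize(im,None,fx=3,fy=3,interpolation=cv2.INTER_CUBIC)
def dr(p,P,z,c):
    w=T(p,P);q=proj('top',np.c_[w,np.full(len(w),z)]);cv2.polylines(im,[np.int32((q+.5)*3)],True,c,1)
dr(g[:2],[(.167,.305),(.167,-.01),(-.167,-.01),(-.167,.305)],.045,(0,0,255))
dr(g[:2],[(.157,.295),(.157,0),(-.157,0),(-.157,.295)],.045,(0,255,0))
dr(g[:2],[(.062,-.01),(.062,0),(-.062,0),(-.062,-.01)],.045,(255,255,0))
dr(t[:2],[(-.01,.042),(-.1,.042),(-.1,-.042),(-.01,-.042),(-.01,-.028),(.1,-.028),(.1,.028),(-.01,.028)],.015,(255,0,255))
dr(f[:2],[(.09,.15),(.09,-.15),(-.09,-.15),(-.09,.15)],0,(0,0,255))
a=np.linspace(0,6.28,40)
dr(t[:2],np.c_[-.055+.026*np.cos(a),.026*np.sin(a)],.015,(255,0,255))
print('hole',T(t[:2],[(-.055,0)]))
cv2.imwrite('pics/ov1.png',im[400:850,300:1080]);cv2.imwrite('pics/ov2.png',im[450:850,780:1500])
tab=ray('top',u([(360,232),(360,238),(336,232)]),.043);print('tab',tab);
th,tt=g[:2];R=np.array([[np.cos(th),-np.sin(th)],[np.sin(th),np.cos(th)]]);print((tab[:,:2]-tt)@R, 'drum',(np.array([.602,.319])-tt)@R)
print('cam',-cam('top')[2].T@cam('top')[3])
E
```

```text
guard 8.08593773433809 [0.55498053 0.12555309] [0.00360081 0.00223188 0.00194287 0.00447708]
tmpl 8.437551179381268 [0.53815374 0.2287851 ] [0.00197817 0.0013089  0.00203386 0.00124588 0.00321069 0.00154413]
[[ 0.67477263 -0.19032582  0.        ]
 [ 0.64704701 -0.49052862  0.        ]
 [ 0.46618947 -0.47725141  0.        ]
 [ 0.48903959 -0.1791609   0.        ]]
frame -4.558697928914048 [ 0.56926218 -0.33431669] [0.00419774 0.00046684 0.00154165 0.00286724]
hole [[0.48374904 0.22071488]]
tab [[0.54306997 0.06464331 0.043     ]
 [0.53496669 0.06458939 0.043     ]
 [0.54310648 0.09679069 0.043     ]]
[[-0.02035961 -0.05862891]
 [-0.02838991 -0.05754249]
 [-0.01580166 -0.02680626]] drum [0.07376192 0.18491003]
cam [0.38101852 0.01235947 1.17236452]
```

View pics/ov1.png

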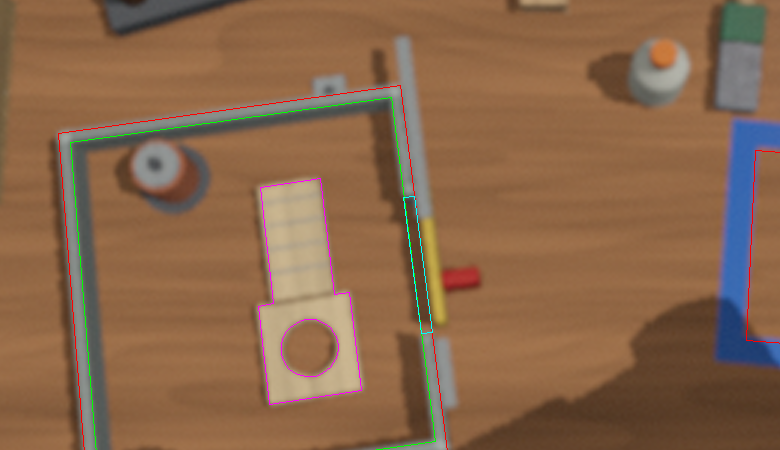

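View pics/ov2.png

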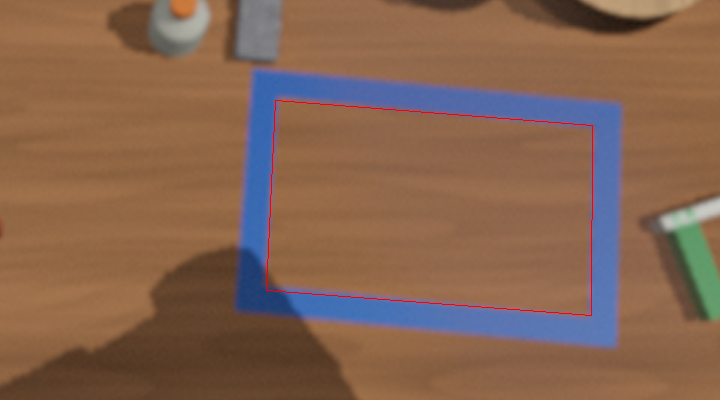

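```bash
cat >> fit.py <<'E'
GU=(np.radians(8.086),np.array([.55498,.12555]))
def inv(p,W):
    th,t=p;R=np.array([[np.cos(th),-np.sin(th)],[np.sin(th),np.cos(th)]]);return (np.array(W)-t)@R
from scipy.spatial.transform import Rotation as Ro
def go(xyz,yaw=None):
    s=r.get_state();R=Ro.from_euler('xyz',s['eef_rot'],degrees=True)
    print('t',round(s['time_s'],2),'tcp',np.round(s['tcp_pos'],4),'rot',np.round(s['eef_rot'],2),'tool shift',np.round(R.inv().apply(np.array(xyz)-s['tcp_pos']),4))
    if yaw is not None: print('rotvec tool',(R.inv()*Ro.from_euler('xyz',[180,0,yaw],degrees=True)).as_rotvec().round(4))
E
python3 - <<'E'
from fit import *
u=lambda L:[((x+300)/3-.5,(y+400)/3-.5) for x,y in L]
print('gate low end',inv(GU,ray('top',u([(440,322),(433,322)]),.043)[:,:2]))
print('tab ends',inv(GU,ray('top',u([(479,268),(481,287),(443,270),(446,290)]),.043)[:,:2]))
print('rail short',inv(GU,ray('top',u([(437,340),(448,338),(446,407),(457,405)]),.045)[:,:2]))
print('rail long',inv(GU,ray('top',u([(397,38),(409,38),(416,217),(432,217)]),.045)[:,:2]))
print('glue', ray('top',u([(663,52)]),.09))
w=T(GU,[(-.060,-.047)])[0];print(w)
go([*w,.15],-81.9)
E
python3 -m inch '0 0 0 0 0 -0.12 0;0 0 0 0 0 -0.12 0;0 0 0 0 0 -0.12 0;0 0 0 0 0 -0.12 0;0 0 0 0 0 -0.12 0;0 0 0 0 0 -0.12 0;0 0 0 0 0 -0.12 0;0 0 0 0 0 -0.12 0;0 0 0 0 0 -0.12 0;0 0 0 0 0 -0.12 0;0 0 0 0 0 -0.12 0;0 0 0 0 0 -0.0595 0'
python3 - <<'E'
from fit import *
w=T(GU,[(-.060,-.047)])[0];go([*w,.15],-81.9)
E
```

```text
gate low end [[-0.05364724 -0.01761446]
 [-0.05276715 -0.01146103]]
tab ends [[-0.01051931 -0.05837789]
 [-0.02775218 -0.05785063]
 [-0.00774654 -0.02627501]
 [-0.02600157 -0.0265975 ]]
rail short [[-0.06935317 -0.01305475]
 [-0.06897353 -0.02291362]
 [-0.12879405 -0.01330491]
 [-0.12843092 -0.02307727]]
rail long [[ 0.21252047 -0.0121898 ]
 [ 0.21093712 -0.02315379]
 [ 0.0431444  -0.00855701]
 [ 0.0411011  -0.02280115]]
glue [[ 0.73842066 -0.09718622  0.09      ]]
[0.5021875  0.07057771]
t 0.55 tcp [ 0.2205 -0.6379  0.2266] rot [ 180.     -0.   -160.93] tool shift [-0.4977  0.5776  0.0766]
rotvec tool [ 0.      0.     -1.3794]
time_s: 1.55
tcp_pos: [0.2205, -0.6379, 0.2266]
eef_rot: [-180.0, -0.0, -81.5]
contact_force: [0.1, 0.0, -0.1]
gripper_width: 0.0135
t 1.55 tcp [ 0.2205 -0.6379  0.2266] rot [-180.     -0.    -81.51] tool shift [-0.6591 -0.3832  0.0766]
rotvec tool [-0.0001 -0.      0.0068]
```

```bash
python3 -m inch '-0.0325 -0.0189 0 0 0 0 0;-0.0325 -0.0189 0 0 0 0 0;-0.0325 -0.0189 0 0 0 0 0;-0.0325 -0.0189 0 0 0 0 0;-0.0325 -0.0189 0 0 0 0 0;-0.0325 -0.0189 0 0 0 0 0;-0.0325 -0.0189 0 0 0 0 0;-0.0325 -0.0189 0 0 0 0 0;-0.0325 -0.0189 0 0 0 0 0;-0.0325 -0.0189 0 0 0 0 0;-0.0325 -0.0189 0 0 0 0 0;-0.0325 -0.0189 0 0 0 0 0;-0.0325 -0.0189 0.01 0 0 0 0;-0.0325 -0.0189 0.01 0 0 0 0;-0.0325 -0.0189 0.01 0 0 0 0;-0.0325 -0.0189 0.01 0 0 0 0;-0.0325 -0.0189 0.01 0 0 0 0;-0.0325 -0.0189 0.01 0 0 0 0;-0.0325 -0.0189 0.01 0 0 0 0;-0.0091 -0.0241 0.006 0 0 0 0'
python3 - <<'E'
from fit import *
w=T(GU,[(-.060,-.047)])[0];go([*w,.012],-81.9)
E
```

```text
time_s: 3.22
tcp_pos: [0.5111, 0.04, 0.1501]
eef_rot: [-180.0, 0.0, -81.8]
contact_force: [-0.7, -0.4, 1.1]
gripper_width: 0.0007
t 3.22 tcp [0.5111 0.04   0.1501] rot [-1.7999e+02  4.0000e-02 -8.1760e+01] tool shift [-0.0315  0.0044  0.1381]
rotvec tool [-0.0002  0.0007  0.0025]
```

```bash
python3 -m inch '-0.016 0.0022 0.02 0 0 0 0;-0.0155 0.0022 0.02 0 0 0 0;0 0 0.02 0 0 0 0;0 0 0.02 0 0 0 0;0 0 0.02 0 0 0 0;0 0 0.02 0 0 0 0;0 0 0.018 0 0 0 0;0 0 0 0 0 0 0'
python3 - <<'E'
from fit import *
s=r.get_state();print(inv(GU,s['tcp_pos'][:2]))
w=T(GU,[(.065,-.047)])[0];go([*w,.012],-81.9)
snap('scene','s1');snap('top','t1')
a=cv2.imread('pics/t1.png'); cv2.imwrite('pics/t1b.png',cv2.resize(a[130:310,80:330],None,fx=3,fy=3,interpolation=cv2.INTER_CUBIC))
E
```

```text
time_s: 3.88
tcp_pos: [0.5007, 0.0661, 0.0097]
eef_rot: [179.7, -0.1, -81.9]
contact_force: [-0.3, -0.0, 0.8]
gripper_width: 0.0005
[-0.06212905 -0.05123642]
t 3.88 tcp [0.5007 0.0661 0.0097] rot [ 1.7972e+02 -8.0000e-02 -8.1930e+01] tool shift [-0.0043 -0.1271 -0.003 ]
rotvec tool [ 0.005  -0.0015 -0.0005]
```

View pics/s1.png

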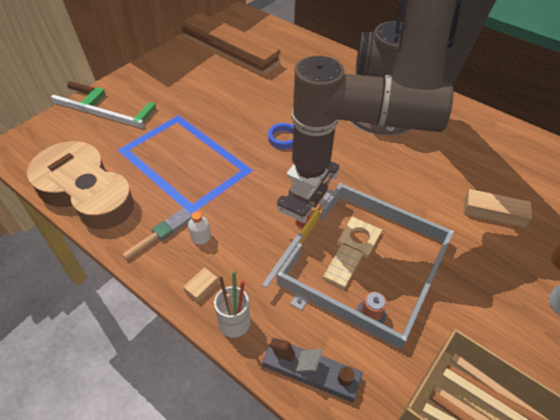

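View pics/t1b.png

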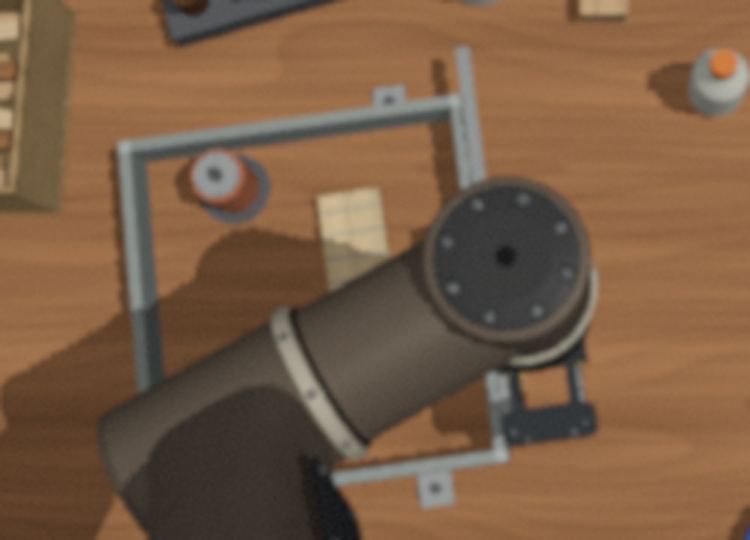

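```bash
python3 -m inch '-0.002 -0.006 -0.001 0 0 0 0;-0.002 -0.006 -0.001 0 0 0 0;0 -0.008 0 0 0 0 0;0 -0.01 0 0 0 0 0;0 -0.012 0 0 0 0 0;0 -0.012 0 0 0 0 0;0 -0.012 0 0 0 0 0;0 -0.012 0 0 0 0 0;0 -0.012 0 0 0 0 0;0 -0.012 0 0 0 0 0;0 -0.008 0 0 0 0 0;0 -0.005 0 0 0 0 0;0 0 0 0 0 0 0'
python3 - <<'E'
from fit import *
s=r.get_state();print(inv(GU,s['tcp_pos'][:2]),s['contact_force'])
E
```

```text
time_s: 5.07
tcp_pos: [0.6173, 0.0873, 0.0145]
eef_rot: [-179.9, 0.0, -81.9]
contact_force: [0.3, -0.6, 0.3]
gripper_width: 0.0004
[ 0.05634998 -0.04663426] [ 0.34898803 -0.56429175  0.32039512]
```

```bash
for i in 1 2 3; do :; done; python3 -m inch '0 -0.004 0 0 0 0 0;0 -0.003 0 0 0 0 0;0 -0.002 0 0 0 0 0;0 0 0 0 0 0 0'
python3 -m inch '0 -0.002 0 0 0 0 0;0 -0.001 0 0 0 0 0;0 0 0 0 0 0 0'
python3 - <<'E'
from fit import *
s=r.get_state();print(inv(GU,s['tcp_pos'][:2]),s['contact_force'])
snap('scene','s2')
E
```

```text
time_s: 5.4
tcp_pos: [0.6249, 0.0884, 0.0145]
eef_rot: [180.0, -0.0, -81.9]
contact_force: [-1.1, 0.1, 0.2]
gripper_width: 0.0
time_s: 5.65
tcp_pos: [0.6278, 0.0888, 0.0145]
eef_rot: [180.0, -0.0, -81.9]
contact_force: [-1.3, 0.1, -0.1]
gripper_width: 0.0004
[ 0.06694456 -0.04664731] [-1.29875994  0.12824436 -0.09853222]
```

View pics/s2.png

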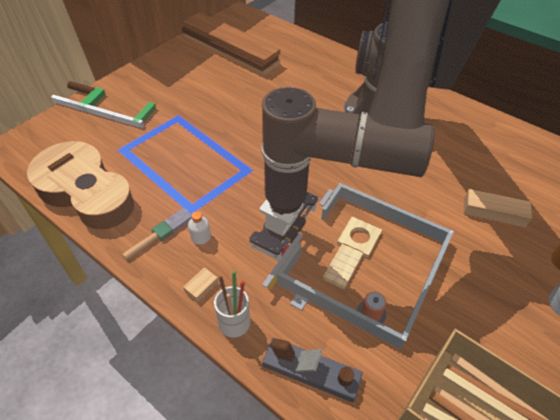

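```bash
for_() { :; }; python3 -m inch '0 -0.002 0 0 0 0 0;0 0 0 0 0 0 0'
python3 -m inch '0 -0.002 0 0 0 0 0;0 0 0 0 0 0 0'
python3 -m inch '0 -0.002 0 0 0 0 0;0 0 0 0 0 0 0'
```

```text
time_s: 5.87
tcp_pos: [0.63, 0.0892, 0.0145]
eef_rot: [-180.0, -0.0, -81.9]
contact_force: [-1.8, -1.1, -1.0]
gripper_width: 0.0008
time_s: 6.03
tcp_pos: [0.6322, 0.0895, 0.0146]
eef_rot: [-180.0, -0.0, -81.9]
contact_force: [-1.9, -0.8, -0.8]
gripper_width: 0.0004
time_s: 6.2
tcp_pos: [0.6341, 0.0898, 0.0145]
eef_rot: [-180.0, -0.0, -81.9]
contact_force: [-1.1, -0.8, -0.8]
gripper_width: 0.0002
```

```bash
python3 -m inch '0 -0.002 0 0 0 0 0;0 0 0 0 0 0 0'
python3 -m inch '0 -0.002 0 0 0 0 0;0 0 0 0 0 0 0'
python3 -m inch '0 -0.002 0 0 0 0 0;0 0 0 0 0 0 0'
python3 - <<'E'
from fit import *
s=r.get_state();print(inv(GU,s['tcp_pos'][:2]),s['contact_force'])
snap('top','t2')
a=cv2.imread('pics/t2.png'); cv2.imwrite('pics/t2b.png',cv2.resize(a[130:310,80:330],None,fx=3,fy=3,interpolation=cv2.INTER_CUBIC))
E
```

```text
time_s: 6.37
tcp_pos: [0.6362, 0.0901, 0.0146]
eef_rot: [-180.0, -0.0, -81.9]
contact_force: [-0.7, -0.6, -0.2]
gripper_width: 0.0004
time_s: 6.53
tcp_pos: [0.6366, 0.09, 0.0145]
eef_rot: [179.9, -0.0, -81.9]
contact_force: [-7.7, 0.2, 4.0]
gripper_width: 0.0004
time_s: 6.7
tcp_pos: [0.6366, 0.09, 0.0144]
eef_rot: [179.7, -0.0, -81.9]
contact_force: [-13.3, 1.2, 8.7]
gripper_width: 0.0007
[ 0.07584685 -0.04670677] [-13.30812195   1.18177318   8.71789029]
```

View pics/t2b.png

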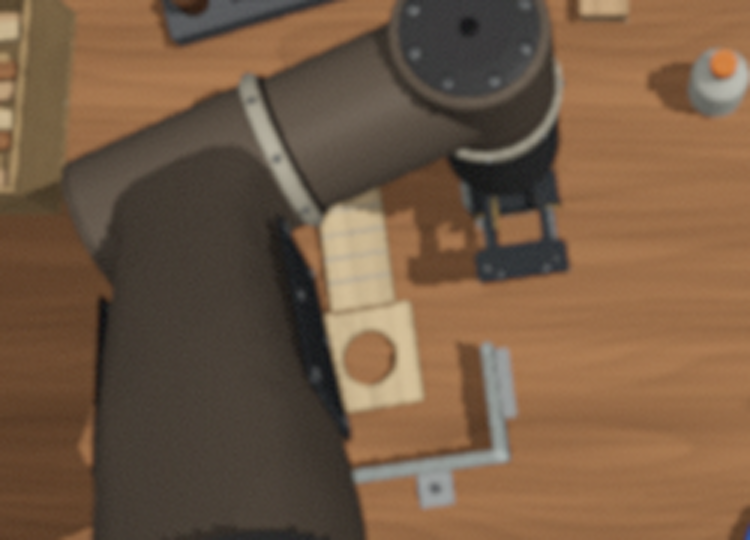

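```bash
python3 -m inch '0 0.004 0 0 0 0 0;0 0.008 0 0 0 0 0;0 0.008 -0.01 0 0 0 0;0 0 -0.025 0 0 0 0;0 0 -0.025 0 0 0 0;0 0 -0.025 0 0 0 0;0 0 -0.02 0 0 0 0.45;0 0 0 0 0 0 0.45'
python3 - <<'E'
from fit import *
w=T((np.radians(8.4376),np.array([.53815,.22879])),[(-.0905,0)])[0];print(w)
go([*w,.12],-81.56)
E
```

```text
time_s: 7.42
tcp_pos: [0.6226, 0.0886, 0.1256]
eef_rot: [-179.5, 0.1, -81.8]
contact_force: [0.8, -0.2, 0.5]
gripper_width: 0.0089
[0.44862955 0.21551074]
t 7.42 tcp [0.6226 0.0886 0.1256] rot [-1.7948e+02  8.0000e-02 -8.1830e+01] tool shift [-0.1503  0.1543  0.0045]
rotvec tool [-0.009   0.0013 -0.0048]
```

```bash
python3 -m inch '-0.0188 0.0193 0 0 0 0 0.45;-0.0188 0.0193 0 0 0 0 0.45;-0.0188 0.0193 0 0 0 0 0.45;-0.0188 0.0193 0 0 0 0 0.45;-0.0188 0.0193 0 0 0 0 0.45;-0.0188 0.0193 0 0 0 0 0.45;-0.0188 0.0193 0 0 0 0 0.45;-0.0188 0.0193 0 0 0 0 0.45;0 0 0 0 0 0 0.45;0 0 0 0 0 0 0.45'
python3 - <<'E'
from fit import *
go([.44863,.21551,.12],-81.56);print(r.get_state()['gripper_width'])
snap('wrist','w1');snap('scene','s3')
tp=(np.radians(8.4376),np.array([.53815,.22879]))
P=T(tp,[(-.01,.042),(-.1,.042),(-.1,-.042),(-.01,-.042),(-.01,-.028),(.1,-.028),(.1,.028),(-.01,.028)])
im=cv2.imread('pics/w1.png')
cv2.polylines(im,[np.int32(proj('wrist',np.c_[P,np.full(8,.015)]))],True,(255,0,255),1)
a=np.linspace(0,6.28,40);P=T(tp,np.c_[-.055+.026*np.cos(a),.026*np.sin(a)])
cv2.polylines(im,[np.int32(proj('wrist',np.c_[P,np.full(40,.015)]))],True,(255,0,255),1)
cv2.imwrite('pics/w1o.png',im)
E
```

```text
time_s: 8.25
tcp_pos: [0.4452, 0.2157, 0.1204]
eef_rot: [-179.9, 0.1, -81.7]
contact_force: [0.3, -0.4, 1.0]
gripper_width: 0.0393
t 8.25 tcp [0.4452 0.2157 0.1204] rot [-1.7991e+02  7.0000e-02 -8.1730e+01] tool shift [ 0.0007 -0.0034  0.0004]
rotvec tool [-0.0016  0.0012 -0.003 ]
0.03934316656055601
```

View pics/w1o.png

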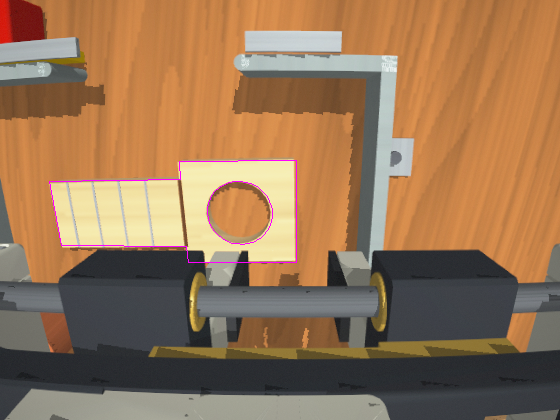

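View pics/s3.png

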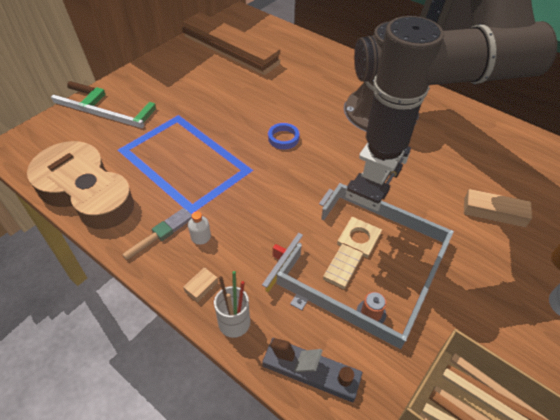

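```bash
python3 -m inch '0.0007 -0.0034 0.015 0 0 0 0.45;0 0 0.02 0 0 0 0.45;0 0 0.02 0 0 0 0.45;0 0 0.02 0 0 0 0.45;0 0 0.015 0 0 0 0.45;0 0 0 0 0 0 0.45;0 0 0 0 0 0 0.45'
python3 - <<'E'
from fit import *
go([.44863,.21551,.004],-81.56);print(r.get_state()['gripper_width'])
E
```

```text
time_s: 8.93
tcp_pos: [0.4496, 0.2137, 0.0291]
eef_rot: [179.9, -0.1, -82.0]
contact_force: [-0.3, 0.4, 0.1]
gripper_width: 0.0394
t 8.93 tcp [0.4496 0.2137 0.0291] rot [ 1.7992e+02 -8.0000e-02 -8.1960e+01] tool shift [-0.002   0.0007  0.0251]
rotvec tool [ 0.0014 -0.0015 -0.0069]
0.03936202497453347
```

```bash
python3 -m inch '-0.001 0 0.01 0 0 0 0.45;0 0 0.01 0 0 0 0.45;0 0 0.004 0 0 0 0.45;0 0 0 0 0 0 0.45;0 0 0 0 0 0 0.1;0 0 0 0 0 0 0.1;0 0 0 0 0 0 0.1;0 0 0 0 0 0 0.1;0 0 0 0 0 0 0.1' 20
python3 - <<'E'
from fit import *
go([.44863,.21551,.004],-81.56);print(r.get_state()['gripper_width'])
snap('wrist','w2')
E
```

```text
time_s: 9.68
tcp_pos: [0.4497, 0.2162, 0.0063]
eef_rot: [-179.9, 0.0, -81.9]
contact_force: [0.2, 0.4, 4.8]
gripper_width: 0.0195
t 9.68 tcp [0.4497 0.2162 0.0063] rot [-1.7993e+02  5.0000e-02 -8.1870e+01] tool shift [0.0005 0.0012 0.0023]
rotvec tool [-0.0013  0.0009 -0.0054]
0.019518380792270255
```

View pics/w2.png

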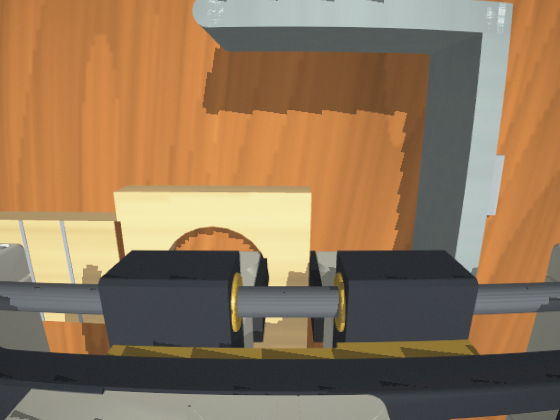

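```bash
cat >> fit.py <<'E'
def rows(cs,phis,g=-.0905):
    # cs guard centres, phis guard template angles (deg); tool axes: tool y = -template x (jaw) 
    for i in range(len(cs)-1):
        G0=np.array(cs[i])+g*np.array([np.cos(np.radians(phis[i])),np.sin(np.radians(phis[i]))])
        G1=np.array(cs[i+1])+g*np.array([np.cos(np.radians(phis[i+1])),np.sin(np.radians(phis[i+1]))])
        a=np.radians(phis[i]);d=G1-G0
        e=np.array([np.cos(a),np.sin(a)]);n=np.array([-np.sin(a),np.cos(a)])
        # tool x = R(yaw) x, yaw=phi-90 -> tool x = -n ; tool y=(sin yaw,-cos yaw)= -e
        print('%.4f %.4f 0 0 0 %.4f 0.1;'%(-d@n,-d@e,-np.radians(phis[i+1]-phis[i])))
E
python3 - <<'E'
from fit import *
print('drum',inv(GU,ray('top',[(151.8,187.2)],.065)[:,:2]))
n=15;f=np.linspace(0,1,n+1);ph=0.3-90.3*f
cs=[(-.002-.02*np.sin(np.pi/2*k),.105+.035*np.sin(np.pi/2*k)) for k in f]
rows(cs,ph)
s=r.get_state();print(s['eef_rot'][2],inv(GU,s['tcp_pos'][:2]))
E
```

```text
drum [[0.12048247 0.21288603]]
-0.0132 0.0016 0 0 0 0.1051 0.1;
-0.0129 0.0019 0 0 0 0.1051 0.1;
-0.0125 0.0022 0 0 0 0.1051 0.1;
-0.0122 0.0024 0 0 0 0.1051 0.1;
-0.0117 0.0025 0 0 0 0.1051 0.1;
-0.0113 0.0026 0 0 0 0.1051 0.1;
-0.0108 0.0025 0 0 0 0.1051 0.1;
-0.0104 0.0023 0 0 0 0.1051 0.1;
-0.0101 0.0021 0 0 0 0.1051 0.1;
-0.0097 0.0018 0 0 0 0.1051 0.1;
-0.0095 0.0014 0 0 0 0.1051 0.1;
-0.0093 0.0010 0 0 0 0.1051 0.1;
-0.0093 0.0006 0 0 0 0.1051 0.1;
-0.0093 0.0001 0 0 0 0.1051 0.1;
-0.0094 -0.0003 0 0 0 0.1051 0.1;
-81.86820936625801 [-0.091489    0.10452441]
```

```bash
python3 -m inch '-0.0132 0.0016 0 0 0 0.105 0.1;-0.0129 0.0019 0 0 0 0.105 0.1;-0.0125 0.0022 0 0 0 0.105 0.1;-0.0122 0.0024 0 0 0 0.105 0.1;-0.0117 0.0025 0 0 0 0.105 0.1;-0.0113 0.0026 0 0 0 0.105 0.1;-0.0108 0.0025 0 0 0 0.105 0.1;0 0 0 0 0 0 0.1'
python3 - <<'E'
from fit import *
s=r.get_state();print(s['eef_rot'],inv(GU,s['tcp_pos'][:2]),s['moment'])
snap('scene','s4');snap('wrist','w4')
E
```

```text
time_s: 10.4
tcp_pos: [0.4479, 0.3018, 0.0062]
eef_rot: [-180.0, 0.0, -124.3]
contact_force: [-1.2, 0.1, 8.5]
gripper_width: 0.0193
[-1.7996986e+02  2.8962353e-02 -1.2434100e+02] [-0.08121847  0.18952498] [ 0.04372988  0.48903208 -0.20921814]
```

View pics/s4.png

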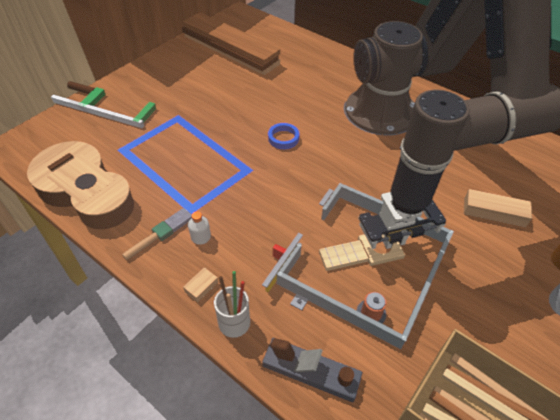

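View pics/w4.png

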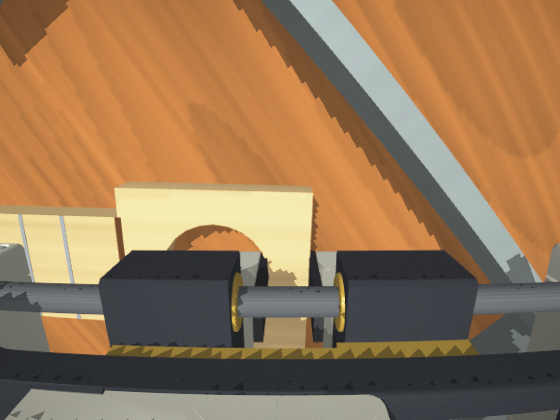

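```bash
python3 -m inch '-0.0104 0.0023 -0.001 0 0 0.105 0.1;-0.0101 0.0021 0 0 0 0.105 0.1;-0.0097 0.0018 0 0 0 0.105 0.1;-0.0095 0.0014 0 0 0 0.105 0.1;-0.0093 0.001 0 0 0 0.105 0.1;-0.0093 0.0006 0 0 0 0.105 0.1;-0.0093 0.0001 0 0 0 0.105 0.1;-0.0094 -0.0003 0 0 0 0.105 0.1;0 0 0 0 0 0 0.1;0 0 0 0 0 0 0.1'
python3 - <<'E'
from fit import *
s=r.get_state();print(s['eef_rot'],inv(GU,s['tcp_pos'][:2]),s['moment'])
snap('scene','s5');snap('top','t5');snap('wrist','w5')
a=cv2.imread('pics/t5.png'); cv2.imwrite('pics/t5b.png',cv2.resize(a[130:310,80:330],None,fx=3,fy=3,interpolation=cv2.INTER_CUBIC))
E
```

```text
time_s: 11.33
tcp_pos: [0.5019, 0.3499, 0.0063]
eef_rot: [-180.0, -0.0, -172.0]
contact_force: [0.1, -0.1, 0.4]
gripper_width: 0.0192
[-1.79997773e+02 -1.21981280e-02 -1.72013690e+02] [-0.02103943  0.22961783] [ 0.15748992 -0.08432796  0.00589047]
```

View pics/t5b.png

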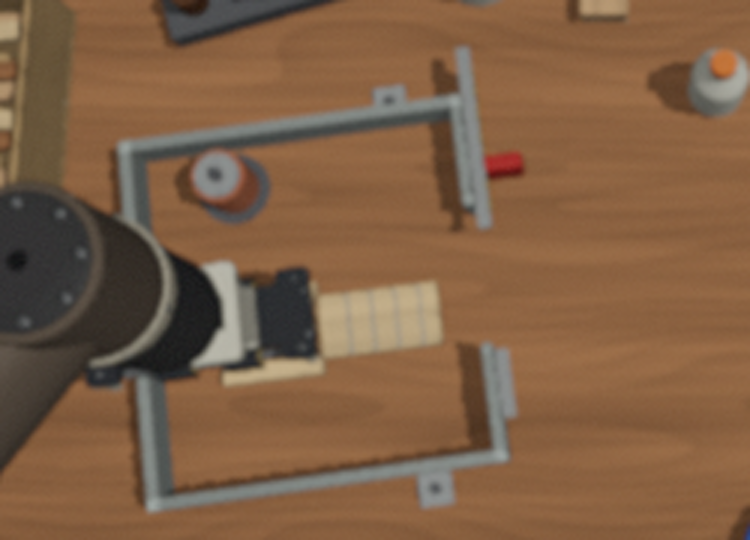

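View pics/s5.png

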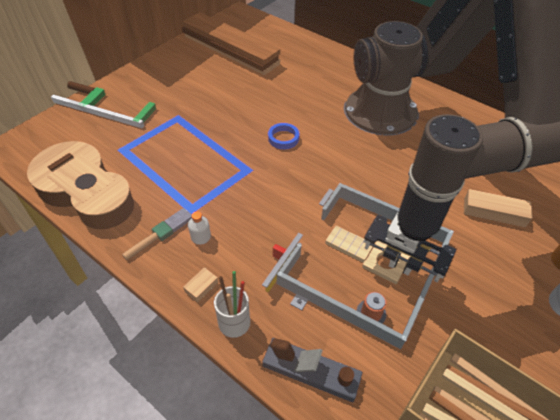

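```bash
python3 -m inch '-0.003 -0.008 0 0 0 0 0.1;-0.004 -0.014 0 0 0 0 0.1;-0.004 -0.018 0 0 0 0 0.1;-0.004 -0.018 0 0 0 0 0.1;-0.004 -0.018 0 0 0 0 0.1;-0.002 -0.014 0 0 0 0 0.1;0 0 0 0 0 0 0.1;0 0 0 0 0 0 0.1'
python3 - <<'E'
from fit import *
s=r.get_state();print(s['eef_rot'],inv(GU,s['tcp_pos'][:2]),s['moment'])
snap('top','t6');
a=cv2.imread('pics/t6.png'); cv2.imwrite('pics/t6b.png',cv2.resize(a[130:310,80:330],None,fx=3,fy=3,interpolation=cv2.INTER_CUBIC))
E
```

```text
time_s: 12.15
tcp_pos: [0.535, 0.262, 0.0065]
eef_rot: [-180.0, -0.0, -172.2]
contact_force: [-0.5, 0.3, -1.0]
gripper_width: 0.0194
[-1.79979166e+02 -2.98953427e-02 -1.72227057e+02] [-0.00056016  0.13794633] [-0.09578206 -0.07153652 -0.01051169]
```

View pics/t6b.png

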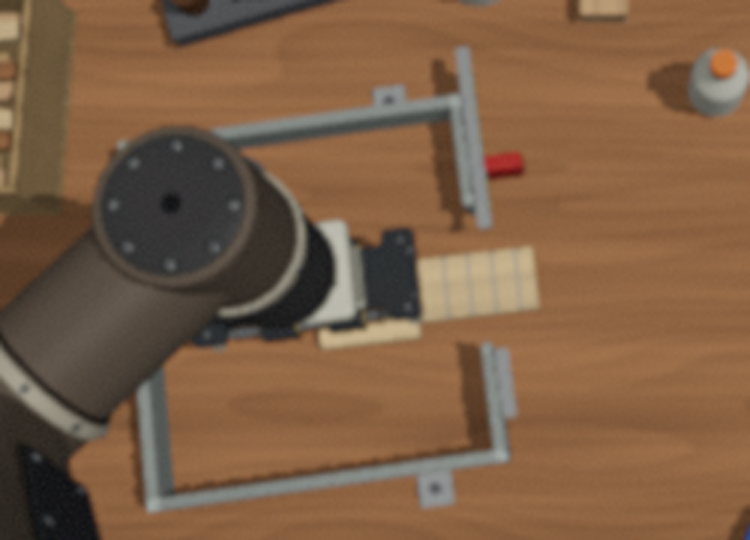

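```bash
python3 -m inch '0 -0.008 0 0 0 0 0.1;0 -0.014 0 0 0 0 0.1;0 -0.018 0 0 0 0 0.1;0 -0.018 0 0 0 0 0.1;0 -0.018 0 0 0 0 0.1;0 -0.018 0 0 0 0 0.1;0 -0.018 0 0 0 0 0.1;0 -0.018 0 0 0 0 0.1;0 -0.018 0 0 0 0 0.1;0 -0.018 0 0 0 0 0.1;0 -0.018 0 0 0 0 0.1;0 -0.018 0 0 0 0 0.1;0 -0.018 0 0 0 0 0.1;0 -0.018 0 0 0 0 0.1;0 -0.018 0 0 0 0 0.1;0 -0.012 0 0 0 0 0.1;0 0 0 0 0 0 0.1;0 0 0 0 0 0 0.1'
python3 - <<'E'
from fit import *
s=r.get_state();print(s['eef_rot'],inv(GU,s['tcp_pos'][:2]),s['moment'])
snap('top','t7');
a=cv2.imread('pics/t7.png'); cv2.imwrite('pics/t7b.png',cv2.resize(a[130:310,180:446],None,fx=3,fy=3,interpolation=cv2.INTER_CUBIC))
fr=(np.radians(-4.5587),np.array([.56926,-.33432]))
# target: template centre at frame centre, template x along frame -y
w=T(fr,[(0,.0905)])[0];print(w);go([*w,.006],-94.5587-90)
E
```

```text
time_s: 13.7
tcp_pos: [0.5714, -0.0025, 0.0065]
eef_rot: [-180.0, -0.0, -172.2]
contact_force: [-0.4, 0.3, -2.0]
gripper_width: 0.019
[-1.79996052e+02 -1.29895429e-02 -1.72202699e+02] [-0.00175011 -0.12910859] [-0.08548047 -0.03666016 -0.07186656]
[ 0.57645298 -0.2441063 ]
t 13.75 tcp [ 0.5714 -0.0019  0.0065] rot [-1.8000e+02 -1.0000e-02 -1.7216e+02] tool shift [ 0.0281 -0.2406  0.0005]
rotvec tool [-0.000e+00 -2.000e-04  2.164e-01]
```

View pics/t7b.png

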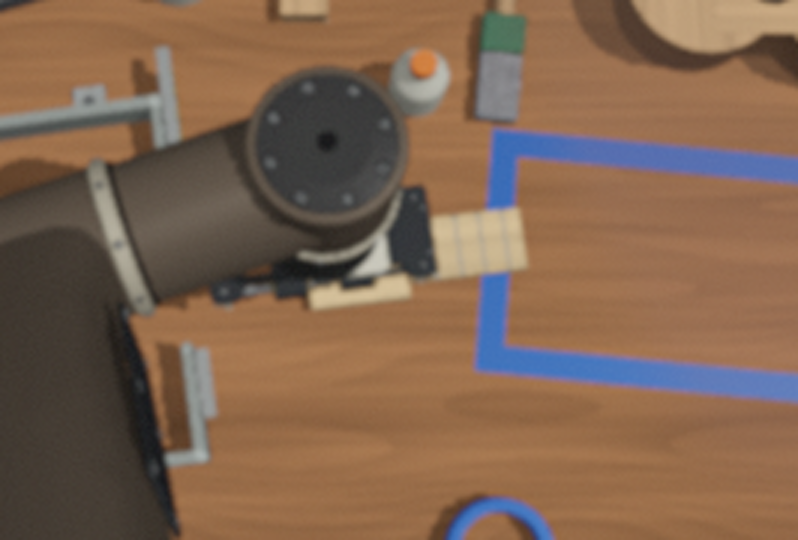

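```bash
python3 -m inch '0.001 -0.008 0 0 0 0 0.1;0.0021 -0.014 0 0 0 0 0.1;0.0021 -0.018 0 0 0 0 0.1;0.0021 -0.018 0 0 0 0 0.1;0.0021 -0.018 0 0 0 0 0.1;0.0021 -0.018 0 0 0 0 0.1;0.0021 -0.018 0 0 0 0 0.1;0.0021 -0.018 0 0 0 0 0.1;0.0021 -0.018 0 0 0 0 0.1;0.0021 -0.018 0 0 0 0 0.1;0.0021 -0.018 0 0 0 0 0.1;0.0021 -0.018 0 0 0 0 0.1;0.0021 -0.018 0 0 0 0 0.1;0.002 -0.0136 0 0 0 0 0.1;0 -0.007 0 0 0 0.07 0.1;0 0 0 0 0 0.08 0.1;0 0 0 0 0 0.066 0.1;0 0 0 0 0 0 0.1;0 0 0 0 0 0 0.1'
python3 - <<'E'
from fit import *
snap('top','t8');
a=cv2.imread('pics/t8.png'); cv2.imwrite('pics/t8b.png',cv2.resize(a[130:310,230:496],None,fx=3,fy=3,interpolation=cv2.INTER_CUBIC))
go([.57645,-.2441,.006],-94.5587-90)
E
```

```text
time_s: 15.33
tcp_pos: [0.5762, -0.2441, 0.0064]
eef_rot: [180.0, -0.0, 175.6]
contact_force: [-0.2, 0.1, -1.6]
gripper_width: 0.0193
t 15.38 tcp [ 0.5762 -0.244   0.0064] rot [ 1.7999e+02 -3.0000e-02  1.7563e+02] tool shift [-0.0002 -0.0001  0.0004]
rotvec tool [ 0.0001 -0.0006  0.0032]
```

View pics/t8b.png

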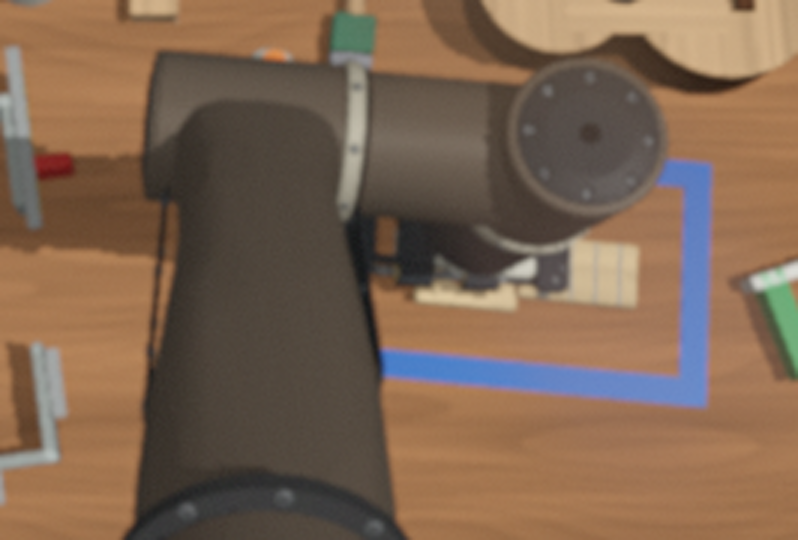

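```bash
python3 -m inch '0 0 0.001 0 0 0 0.1;0 0 0 0 0 0 0.1;0 0 0 0 0 0 0.45;0 0 0 0 0 0 0.45;0 0 0 0 0 0 0.45;0 0 0 0 0 0 0.45;0 0 0 0 0 0 0.45;0 0 -0.005 0 0 0 0.45;0 0 -0.01 0 0 0 0.45;0 0 -0.02 0 0 0 0.45;0 0 -0.03 0 0 0 0.45;0 0 -0.03 0 0 0 0.45;0 0 -0.03 0 0 0 0.45;0 0 -0.03 0 0 0 0.45;0 0 -0.03 0 0 0 0.45;0 0 0 0 0 0 0.45'
python3 - <<'E'
from fit import *
go([.45,.05,.2],-184.56)
E
```

```text
time_s: 16.72
tcp_pos: [0.5797, -0.2451, 0.1989]
eef_rot: [-179.9, 0.6, 175.6]
contact_force: [1.1, -0.4, 1.5]
gripper_width: 0.0393
t 16.72 tcp [ 0.5797 -0.2451  0.1989] rot [-179.86    0.63  175.56] tool shift [ 0.1522  0.2841 -0.0034]
rotvec tool [-0.0024  0.011   0.002 ]
```

```bash
python3 -m inch '0.0152 0.0284 0 0 0 0 0.45;0.0152 0.0284 0 0 0 0 0.45;0.0152 0.0284 0 0 0 0 0.45;0.0152 0.0284 0 0 0 0 0.45;0.0152 0.0284 0 0 0 0 0.45;0.0152 0.0284 0 0 0 0 0.45;0.0152 0.0284 0 0 0 0 0.45;0.0152 0.0284 0 0 0 0 0.45;0.0152 0.0284 0 0 0 0 0.45;0.0152 0.0284 0 0 0 0 0.45;0 0 0 0 0 0 0.45;0 0 0 0 0 0 0.45'
python3 - <<'E'
from fit import *
snap('top','t9');snap('scene','s9')
fr=(np.radians(-4.5587),np.array([.56926,-.33432]))
tp=(np.radians(-94.5587),fr[1])
a=cv2.imread('pics/t9.png');im=cv2.resize(a,None,fx=3,fy=3,interpolation=cv2.INTER_CUBIC)
def dr(p,P,z,c):
    w=T(p,P);q=proj('top',np.c_[w,np.full(len(w),z)]);cv2.polylines(im,[np.int32((q+.5)*3)],True,c,1)
dr(tp,[(-.01,.042),(-.1,.042),(-.1,-.042),(-.01,-.042),(-.01,-.028),(.1,-.028),(.1,.028),(-.01,.028)],.015,(255,0,255))
dr(fr,[(.09,.15),(.09,-.15),(-.09,-.15),(-.09,.15)],0,(0,0,255))
# expected gate low end / tab when fully open
dr(GU,[(.062,-.022),(.062,-.014)],.043,(0,255,0))
cv2.imwrite('pics/t9b.png',im[400:900,680:1480])
E
```

```text
time_s: 17.72
tcp_pos: [0.4471, 0.0526, 0.1916]
eef_rot: [179.9, 0.1, 175.7]
contact_force: [1.1, -0.7, 1.1]
gripper_width: 0.0395
```

View pics/t9b.png

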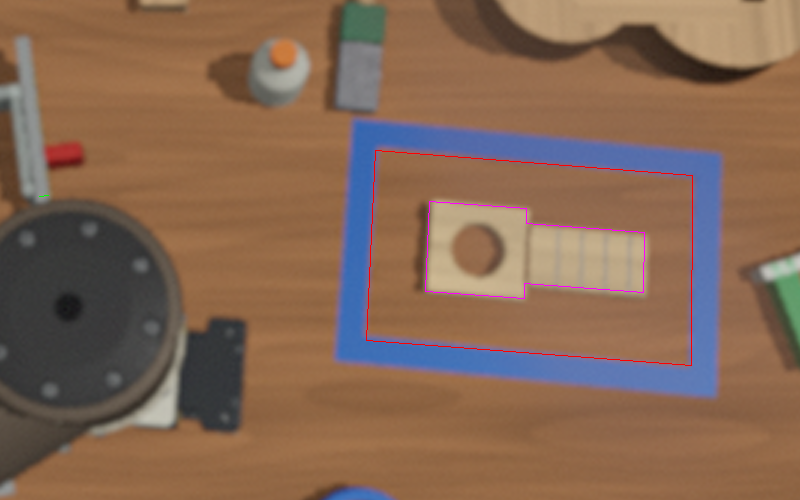

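View pics/s9.png

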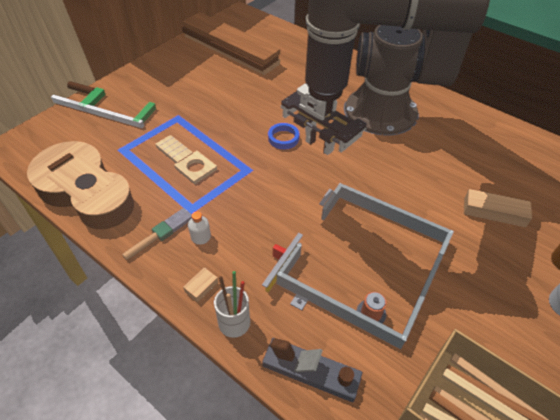

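Run:
```python
from fit import *
im=cv2.imread('pics/t9.png');im0=cv2.imread('pics/top0.png')
for m in (im0,im):
    h=cv2.cvtColor(m,cv2.COLOR_BGR2HSV);k=((h[...,0]<6)|(h[...,0]>174))&(h[...,1]>185)&(h[...,2]>80)
    k[:, :230]=0;k[:,275:]=0;k[:150]=0;k[260:]=0
    v,u=np.nonzero(k);c=(u.mean(),v.mean());print(len(u),c,inv(GU,ray('top',[c],.035)[:,:2]))
s=r.get_state();print(s['qd'],s['contact_force'])
```

```text
31 (np.float64(252.93548387096774), np.float64(226.48387096774192)) [[-0.01854442 -0.03996014]]
48 (np.float64(247.64583333333334), np.float64(185.41666666666666)) [[ 0.09625256 -0.04051   ]]
[-1.41931847  0.73854665  0.09232322 -0.09014564  0.00464061 -0.11180845] [ 0.20814839 -0.6443194   0.78531918]
```

```bash
python3 -m inch '0 0 0 0 0 0 0.45;0 0 0 0 0 0 0.45;0 0 0 0 0 0 0.45;0 0 0 0 0 0 0.45'; python3 -c "
from plant import r
print(r.close_job())"
```

```text
time_s: 18.15
tcp_pos: [0.4475, 0.0504, 0.1904]
eef_rot: [-180.0, -0.0, 175.4]
contact_force: [1.6, 0.5, -0.5]
gripper_width: 0.0395
the job is handed in; nothing more can be done
None
```

The gate is fully open, the template lies wholly inside the blue tape frame, and I handed the job in at about 18 s of the 64 s.

I pushed the red tab along the guard's +x until the gate met its stop. Then I gripped the template by the wall between its hole and its head end, turned it about 90° inside the guard, and slid it out tail first to the frame. I held one height throughout: small z-forces of at most 8.5 N, first pressing down, then easing after I raised the tool 1 mm. The template may have sat a fraction of a millimetre off the bench at times.

- **Template:** in the last top picture the planned outline matches it to about a millimetre. It is centred in the frame, with about 48 mm clear on each side and 50 mm at each end.
- **Gate:** the force rose to about 13 N at the stop. The tab moved about 115 mm, and the gate started about 14 mm open, so it is now at about 129 mm against the nominal 130 mm. The 1 mm gap is within the camera's accuracy.
- **Glue bottle:** it looks upright and unmoved in the last pictures. I judged this by eye and did not measure it.
- **Robot:** it was clear of everything, and no check failed or disagreed in a way that mattered.

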